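Lock the turntable under the plaster bust

TASK

The turntable under the white plaster bust has to be locked before carving: screw in its red-levered clamp bolt clockwise (seen from above) until it is snug, and only then fold the red lever all the way down flat. Leave the bust where it stands and do not disturb the blue-levered bolt of the other turntable.

Things in the scene. Friction and masses are not known exactly. Their poses are not given: they have to be found in the camera images.
- red_bolt (a joint): Turn of the red-levered clamp bolt about its vertical axis, rad; grows clockwise seen from above (screwing in). Starts at 0 to 0.4; at 1.4 its steel collar (34 mm across, 13 mm high) sits on the iron boss and stops: snug. So 57 to 80 degrees in one grasp, pinching the standing lever as the key. It sinks 3 mm per rad, takes about 0.1 N m and stays where left.
- red_lever (a joint): Fold of the red lever about its horizontal hinge pin in the bolt's head, in rad: 0 = standing upright, 1.57 = folded flat, its stop. Starts between 0 and 0.12 and stays where it is left; about 1.5 N pushed 50 mm from the pin folds it. The face with the white stripe is its back, to be pushed: it folds away from that face and cannot fold the other way.
- red_pivot (a point): Centre of the red lever's hinge pin, on the bolt's axis, 61 mm above the table (57 when snug); moves with the lever. z runs along the lever from pin to tip (up while it stands), y along the pin, x to the side it folds towards (while it stands). Lever: red bar 12 mm thick (x), 22 mm wide (y), tip 75 mm from the pin. Brass pin 28 mm long, 18 mm across; the collar's top is 9 mm below its centre.
- blue_tip (a point): Tip of the blue lever on the other turntable's clamp bolt, of the same make, which stands about upright with its tip about 135 mm above the table. Not to be disturbed.
- bust: White plaster bust, 151 mm tall, 86 mm across the shoulders, loose on the middle of the turntable that is to be locked. Origin: centre of its underside; z up. Not to be disturbed.
- table_a: Turntable to be locked: fixed iron foot and wooden disc 170 mm across, top 60 mm above the table. Origin: centre of its underside, z up. A low arm runs along its -y to a boss (46 mm across, 35 mm high) 160 mm from the middle; the red-levered bolt stands there. Once snug, the lever folds towards its -x (roughly to the robot), over open table.

How it is judged:
By the outcome, as a careful person would: the job done as asked, in the order asked, and still so for the second after the job is handed in, with the robot touching nothing.
It also fails if it takes over 50 s, if anything falls off the work surface, if the arm or the gripper's body presses on something with over 40 N, if the wrist force passes 120 N, or if a joint passes its speed limit or range.

ROBOT

A 6-joint arm with a two-finger parallel gripper is mounted at the origin on the work surface. World frame = base frame: x ahead of the robot, y to its left, z up, the work surface at z = 0. Lengths are in m, angles in rad, forces in N, time in s.
With the tool pointing down it reaches from about 0.35 to 0.775 m from the base axis. Payload 5.5 kg.
Tool frame: the origin (TCP) lies midway between the tips of the shut fingers; the grasp point (between the pads) lies 19 mm behind it; z points along the fingers, y is the line along which they close (so a half turn about z gives the same grasp; the last joint's range is limited). The gripper opens to 85 mm and grips with 20 to 120 N. Pads are 22 mm wide; open, the fingers measure 114 mm over their backs; the gripper's body (76 mm by 85 mm) begins 54 mm behind the grasp point. The pads swing forward as they close: fully open they stand 13 mm farther back than shut.
Start: joints at [1.162, 0.313, 0.046, 1.304, 0, 1.431], TCP at [0.153, 0.554, 0.231] pointing down, gripper open.
Joint ranges: [-2.76, 2.76], [-0.86, 1.69], [-1.03, 1.26], [-2.2, 2.34], [-1.47, 1.5], [-3.14, 3.14]. Speed limits (rad/s): [2.57, 2.57, 3.14, 3.14, 3.14, 3.14].

INTERFACE

Orientations are given as a unit quaternion [w, x, y, z].
In Python, from workcell import env gives the robot as it stands.
- The arm moves only by the tool move_arm, never from a script. Its argument "targets" is a list of rows, each a list of 3 entries, a list of its own where there are three numbers: the shift along the tool's x, y, z in mm, then the turn, a rotation vector about the tool's x, y, z in units of 10 degrees (1.0 is 10 degrees), then the closure, from -1 (fully open) to 1 (shut). In form: [[[dx, dy, dz], [ax, ay, az], gripper], ...]. A call has 1 to 5 rows; each row is the pose to reach, as a shift and turn from the pose commanded when the call began, along the tool's axes at that moment; what a row does not reach only later rows make up. A row lasts 1/8 s, in which the tool goes at most 62.5 mm and 10.7 degrees, less where a joint would pass 70% of its speed; a pose out of reach is approached as far as the arm can. A call with a gripper value outside its range is refused whole. The fingers move at their own pace and stop on an object; "squeeze" is the grip in N (left out, the last holds). Time passes only in rows, so rows that repeat a pose let the fingers close. It gives the time, the measured TCP pose, the force, the opening and the grip force at its end, in the units of the state.
- env.get_state(): the state, without advancing time (a new reading comes with each control period).
- env.read_camera(name): name is "scene" or "side" or "wrist"; returns a dict with "pixels" (420x560x3 uint8, red, green, blue), "fovy" (degrees; the focal length in pixels is half the picture's height over the tangent of half this angle, whatever the lens; pixels are square), "cx", "cy" (the principal point, pixels), "extrinsics" (4x4, takes a point from world to camera coordinates); the wrist camera has in their place "mount" (4x4, takes a point from camera to tool coordinates, whose origin is the TCP and whose axes are the flange's). Camera axes: x right, y up, looking along -z (the intrinsics and any distortion apply to the point x, -y, -z); pixel columns grow to the right and rows downward; lengths in m; the calibration is good to about 2 mm. The wrist camera is an equidistant fisheye: a pixel r from the principal point sees the ray r / f radians off the axis. A picture is of the moment at which its call begins: read the wrist's pose just before it. There is no depth.
- env.hand_in(): hands the job in; it is judged then, once.
Trained networks look in a picture, given as the dict that the camera call returned (one of the last four; its "shot" number tells which), for a name from the list of things; names that differ only in an ending like _2 or _b are one class to them, and where a whole thing is asked for, a point or a joint stands for the part that bears it (a point fixed in the world has none). Each returns a list of dicts, best first, with "confidence" (0 to 1); they miss things now and then, are a little off and sometimes report something else, mostly with a low value. They report only what shows in the picture. A call takes as long as a camera call.
- env.spot_in(thing, picture): "centre" ([x, y, z] in m, in world coordinates, good to about 4 mm: the middle of the surface that is visible of it).
- env.regions_of(thing, picture): "mask" (420x560 bool, what is visible of it).
- env.landmark_of(thing, picture): "centre" ([x, y, z] in m, in world coordinates, good to about 4 mm: a listed point, or the origin of a listed thing).
The state is a dict: "clock": time; "joint_pos": joint angles; "qvel": joint speeds; "tau": joint torques, N m; "tcp_pos": TCP position; "orientation": TCP orientation; "wrist_force": force on the tool from outside, world axes, zero at the start; "ft_torque": the same for the moment, N m; "finger_gap": finger opening in m; "grip_force": force on a finger pad.
Only numpy, scipy, OpenCV 4.12 (cv2) and the standard library are available. Lean on these libraries where they do the work, as an engineer would, in place of code of your own. Each camera call takes 0.05 s, during which the arm holds its last target. There are 200 camera calls.

## Working session

There is one attempt and no reset: what is moved stays moved. The work goes in short steps, Python scripts to look and compute and a tool call to move; the robot and the scene stay as the last step left them, time stands still between calls to the robot, and variables do not carry over. Pictures are saved under pics/ and viewed, at most 10 in all, crops included, and the job is handed in when it is done.

Besides the shell and the picture viewer there is one more tool, called after "Request:" in YAML: its name, and indented under it one key for each argument. move_arm: Moves the arm, as the interface text tells. Its arguments: {"type":"object","properties":{"targets":{"type":"array","items":{"type":"array"}},"squeeze":{"type":"number"}},"required":["targets"]}

```bash
mkdir -p pics; cat > h.py <<'E'
from workcell import env
import numpy as np, cv2
def save(p,n): cv2.imwrite('pics/'+n+'.png',p['pixels'][:,:,::-1])
E
python3 - <<'E'
from h import *
np.set_printoptions(precision=4,suppress=True)
ps=[env.read_camera(n) for n in('scene','side')]
s=env.get_state();print(s)
for p in ps:
  for t in('red_pivot','blue_tip','bust','table_a'):
    print(t,[(np.round(d['centre'],4),round(d['confidence'],2)) for d in env.landmark_of(t,p)][:3])
  print('spot',[(np.round(d['centre'],4),round(d['confidence'],2)) for d in env.spot_in('red_lever',p)][:3])
cv2.imwrite('pics/a.png',np.vstack([cv2.resize(np.hstack([p['pixels'] for p in ps]),(800,300))])[:,:,::-1])
E
```

```text
{'clock': 0.1, 'joint_pos': array([ 1.1624,  0.314 ,  0.0451,  1.3036, -0.    ,  1.4312]), 'qvel': array([ 0.0002, -0.0029,  0.0033,  0.0001,  0.0002,  0.0011]), 'tau': array([  0.0017, -48.1724,  29.9245,   0.0127,  -0.0002,   0.    ]), 'tcp_pos': array([0.1525, 0.5539, 0.2305]), 'orientation': array([-0.0002,  0.134 ,  0.991 , -0.0008]), 'wrist_force': array([ 0.173 , -0.4975, -0.0548]), 'ft_torque': array([-0.0388, -0.0407, -0.0453]), 'grip_force': 0.0, 'finger_gap': 0.0852677174714878}
red_pivot [(array([ 0.597 , -0.2141,  0.066 ]), 0.65)]
blue_tip [(array([0.5823, 0.186 , 0.1379]), 0.91)]
bust [(array([ 0.5569, -0.0525,  0.0605]), 0.71)]
table_a [(array([ 0.5548, -0.0603, -0.0018]), 0.82)]
spot [(array([ 0.5991, -0.2122,  0.0935]), 0.55)]
red_pivot [(array([ 0.5954, -0.2142,  0.0627]), 0.86)]
blue_tip [(array([0.5842, 0.1892, 0.135 ]), 0.68)]
bust [(array([ 0.5567, -0.0514,  0.0603]), 0.65)]
table_a [(array([ 0.5538, -0.0564, -0.0016]), 0.8)]
spot [(array([ 0.5917, -0.2221,  0.0968]), 0.6)]
```

View pics/a.png

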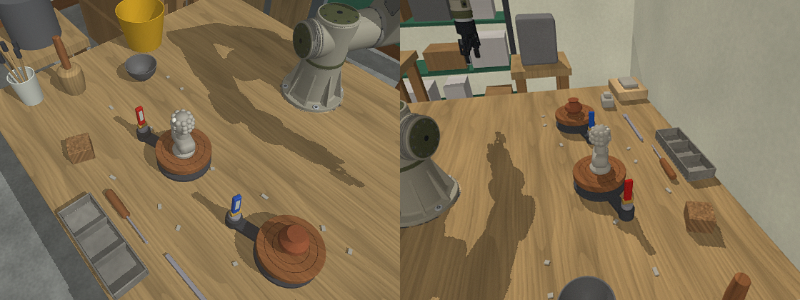

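Request:
move_arm:
  targets:
    - [[0,0,-60],[0,0,0],-1]
    - [[-631,-622,-60],[0,0,0],-1]
    - [[-631,-622,-60],[0,0,0],-1]
    - [[-631,-622,-60],[0,0,0],-1]
    - [[-631,-622,-60],[0,0,0],-1]

```text
clock: 1.23
tcp_pos: [0.2784, 0.3363, 0.2916]
orientation: [0.0, 0.134, 0.991, 0.0]
wrist_force: [1.2, -0.1, -0.5]
finger_gap: 0.0855
grip_force: 0.0
```

```bash
python3 - <<'E'
from h import *
s=env.get_state();print(s['tcp_pos'],s['orientation'],s['joint_pos'])
p=env.read_camera('wrist');print(p['mount'],p['fovy'])
E
```

```text
[0.2784167  0.33631877 0.29155967] [4.72705377e-04 1.33632255e-01 9.91030795e-01 4.01247759e-04] [ 6.95147773e-01  3.06145812e-02 -1.50806856e-01  1.38814454e+00
 -1.55055859e-04  9.63214149e-01]
[[-4.05448044e-04  9.57853037e-01  2.87258412e-01  7.31295343e-02]
 [ 9.99999553e-01  1.43111468e-04  9.34239339e-04 -4.31927187e-04]
 [ 8.53754015e-04  2.87258662e-01 -9.57852667e-01 -1.43524474e-01]
 [ 0.00000000e+00  0.00000000e+00  0.00000000e+00  1.00000000e+00]] 65.70646984690485
```

Request:
move_arm:
  targets:
    - [[-453,-446,0],[0,0,0],-1]
    - [[-453,-446,0],[0,0,0],-1]
    - [[-453,-446,0],[0,0,0],-1]
    - [[-453,-446,0],[0,0,0],-1]
    - [[-453,-446,0],[0,0,0],-1]

```text
clock: 1.9
tcp_pos: [0.435, 0.0655, 0.2917]
orientation: [0.001, 0.134, 0.991, 0.0]
wrist_force: [0.2, -0.2, 0.4]
finger_gap: 0.0852
grip_force: 0.0
```

```bash
python3 - <<'E'
from h import *
s=env.get_state();print(s['tcp_pos'],s['orientation'],s['joint_pos'])
E
```

```text
[0.43503201 0.06549266 0.29168778] [6.48175953e-04 1.34108305e-01 9.90966443e-01 2.26017537e-04] [-3.36596572e-02  3.69823677e-02 -1.43858636e-01  1.38862005e+00
  3.19217316e-04  2.35367789e-01]
```

Request:
move_arm:
  targets:
    - [[-229,-227,0],[0,0,0],-1]
    - [[-229,-227,0],[0,0,0],-1]
    - [[-229,-227,0],[0,0,0],-1]
    - [[-229,-227,0],[0,0,0],-1]
    - [[-229,-227,0],[0,0,0],-1]

```text
clock: 2.52
tcp_pos: [0.5906, -0.2056, 0.2914]
orientation: [0.0, 0.134, 0.991, 0.0]
wrist_force: [0.2, 0.8, -0.3]
finger_gap: 0.0856
grip_force: 0.0
```

```bash
cat >> h.py <<'E'
from scipy.spatial.transform import Rotation as Ro
def T(s):
    q=s['orientation'];M=np.eye(4);M[:3,:3]=Ro.from_quat([q[1],q[2],q[3],q[0]]).as_matrix();M[:3,3]=s['tcp_pos'];return M
def proj(p,P,s=None):
    P=np.atleast_2d(P);f=210/np.tan(np.radians(p['fovy'])/2)
    E=p['extrinsics'] if 'extrinsics' in p else np.linalg.inv(T(s)@p['mount'])
    c=P@E[:3,:3].T+E[:3,3];x,y,z=c[:,0],-c[:,1],-c[:,2]
    if 'mount' in p:
        rr=np.hypot(x,y);th=np.arctan2(rr,z);k=f*th/np.maximum(rr,1e-9)
    else: k=f/z
    return np.c_[p['cx']+k*x,p['cy']+k*y]
E
python3 - <<'E'
from h import *
s=env.get_state();print(s['tcp_pos'],s['orientation'],s['joint_pos'])
p=env.read_camera('wrist')
for t in('red_pivot','bust','table_a'):
    print(t,[(np.round(d['centre'],4),round(d['confidence'],2)) for d in env.landmark_of(t,p)][:3])
print('spot',[(np.round(d['centre'],4),round(d['confidence'],2)) for d in env.spot_in('red_lever',p)][:3])
sc=env.read_camera('side')
P=np.array([[.596,-.214,.061],[.596,-.214,.136]])
a=proj(p,P,s);b=proj(sc,P);print(a,b)
I=p['pixels'];J=sc['pixels']
def crop(I,c,w):
    x=int(np.clip(c[0]-w,0,560-2*w));y=int(np.clip(c[1]-w,0,420-2*w));print('crop',x,y,400/(2*w));return cv2.resize(I[y:y+2*w,x:x+2*w],(400,400),interpolation=cv2.INTER_CUBIC)
cv2.imwrite('pics/b.png',np.hstack([crop(I,a.mean(0),120),crop(J,b.mean(0),40)])[:,:,::-1])
E
```

```text
[ 0.59063535 -0.20558488  0.29139489] [3.63926660e-04 1.34146661e-01 9.90961422e-01 4.34551379e-05] [-4.63382877e-01  4.11457558e-01  3.33813974e-01  1.49249195e+00
  3.17304056e-04 -1.94278175e-01]
red_pivot [(array([ 0.6025, -0.2176,  0.0643]), 0.67)]
bust [(array([ 0.5568, -0.0565,  0.0586]), 0.95)]
table_a [(array([ 0.551 , -0.0623, -0.0034]), 0.9)]
spot [(array([ 0.5866, -0.2089,  0.1213]), 0.91)]
[[276.11339752 187.97816665]
 [274.8751754  204.59654645]] [[317.38862033 280.13820278]
 [319.60554661 251.36924349]]
crop 155 76 1.6666666666666667
crop 278 225 5.0
```

View pics/b.png

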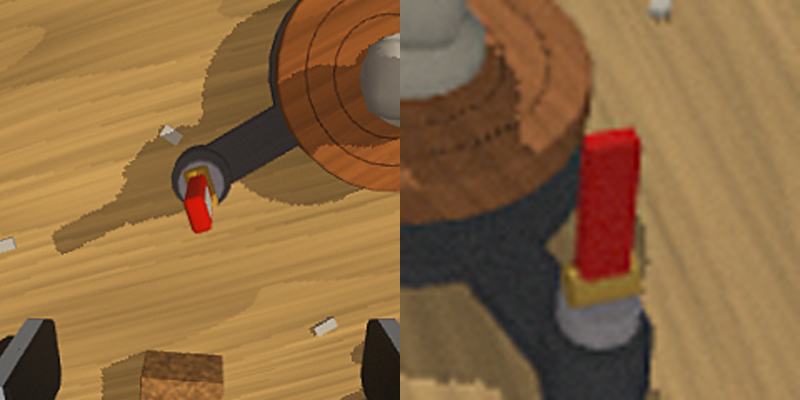

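```bash
cat > fit.py <<'E'
from h import *
from scipy.optimize import differential_evolution as DE
B=np.array([[x,y,z] for x in(-.006,.006) for y in(-.011,.011) for z in(.009,.075)])
S=4
def run(views,phi0):
    s=env.get_state();V=[]
    for n in views:
        p=env.read_camera(n);r=env.regions_of('red_lever',p)
        if not r or r[0]['confidence']<.4: print(n,'none');continue
        I=p['pixels'].astype(int);m=r[0]['mask']
        red=(I[:,:,0]>90)&(I[:,:,1]<70)&(I[:,:,2]<70)
        red&=cv2.dilate(m.astype(np.uint8),np.ones((9,9)))>0
        h=cv2.findNonZero(red.astype(np.uint8));x,y,w,hh=cv2.boundingRect(h)
        print(n,r[0]['confidence'],m.sum(),red.sum(),(x,y,w,hh))
        # convex hull of red, supersampled window
        hull=cv2.convexHull(h).astype(float)[:,0]
        o=np.array([x-15,y-15]);sz=((hh+30)*S,(w+30)*S)
        M=np.zeros(sz,np.uint8);big=cv2.resize(red[o[1]:o[1]+hh+30,o[0]:o[0]+w+30].astype(np.uint8),None,fx=S,fy=S,interpolation=cv2.INTER_NEAREST)
        cc=cv2.findNonZero(big);cv2.fillConvexPoly(M,cv2.convexHull(cc),1)
        V.append((p,o,M))
    def pts(q):
        x,y,ph,ti=q;R=Ro.from_euler('ZY',[ph,ti]).as_matrix()
        return B@R.T+np.array([x,y,.060])
    def cost(q,each=False):
        c=[];P=pts(q)
        for p,o,M in V:
            a=np.round((proj(p,P,s)-o+.5)*S).astype(np.int32)
            m=np.zeros_like(M);cv2.fillConvexPoly(m,cv2.convexHull(a),1)
            c.append(1-(m&M).sum()/max((m|M).sum(),1))
        return c if each else sum(c)
    r=DE(cost,[(.57,.62),(-.24,-.19),(phi0-.8,phi0+.8),(-.02,.2)],seed=1,popsize=15,maxiter=60,tol=1e-6)
    print('x,y,phi deg,tilt',np.round(r.x[:2],4),np.degrees(r.x[2]).round(1),r.x[3].round(3),cost(r.x,True))
    return r.x
if __name__=='__main__':
    import sys
    run(['wrist','side','scene'],np.radians(float(sys.argv[1])))
E
python3 fit.py -97
```

```text
wrist 0.69 602 427 (263, 178, 17, 40)
side 0.66 417 348 (310, 249, 16, 32)
scene 0.8 303 179 (189, 148, 15, 28)
x,y,phi deg,tilt [ 0.5955 -0.2154] -96.6 0.007 [np.float64(0.1266666666666667), np.float64(0.178967547583185), np.float64(0.08464079273327829)]
```

Request:
move_arm:
  targets:
    - [[-7,-8,50],[0,0,-0.88],-1]
    - [[-7,-8,100],[0,0,-0.88],-1]
    - [[-7,-8,125],[0,0,-0.88],-1]
    - [[-7,-8,125],[0,0,-0.88],-1]

```text
clock: 3.62
tcp_pos: [0.5928, -0.212, 0.1642]
orientation: [-0.002, 0.057, 0.998, 0.001]
wrist_force: [0.8, -0.4, -0.3]
finger_gap: 0.085
grip_force: 0.0
```

```bash
python3 - <<'E'
from h import *
s=env.get_state();M=T(s);print(M,s['joint_pos'],s['ft_torque'])
print('y angle',np.degrees(np.arctan2(M[1,1],M[0,1])), 'shift to lever', (np.array([.5955,-.2154,0])-M[:3,3])@M[:3,:3]*1000)
p=env.read_camera('wrist')
print(proj(p,np.array([[.5955,-.2154,.136]]),s))
print([(np.round(d['centre'],4),round(d['confidence'],2)) for d in env.landmark_of('red_pivot',p)][:3])
save(p,'c')
E
```

```text
[[-0.99342202  0.11443715 -0.00410331  0.59279631]
 [ 0.11442893  0.99342904  0.00218446 -0.21199343]
 [ 0.00432633  0.00170055 -0.9999892   0.164227  ]
 [ 0.          0.          0.          1.        ]] [-4.70901279e-01  4.47736093e-01  7.91669521e-02  1.20687498e+00
  8.50681814e-05 -3.56216584e-01] [ 0.01227081 -0.01621583  0.06075399]
y angle 83.42882889894192 shift to lever [ -3.78622092  -3.35405767 164.20668629]
[[276.81585947 255.28135822]]
[(array([ 0.5991, -0.2164,  0.0633]), 0.7)]
```

View pics/c.png

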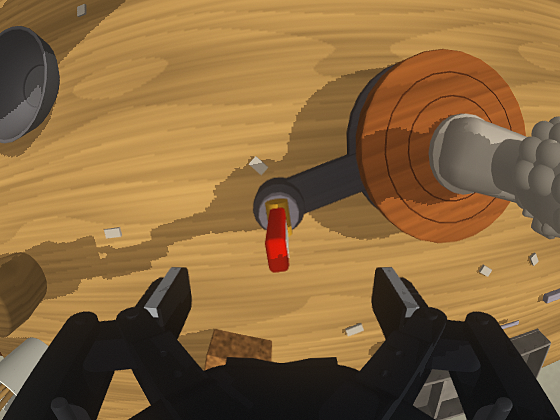

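Request:
move_arm:
  targets:
    - [[-4,-3,40],[0,0,0],-1]
    - [[-4,-3,78],[0,0,0],-1]
    - [[-4,-3,78],[0,0,0],0]
    - [[-4,-3,78],[0,0,0],1]
    - [[-4,-3,78],[0,0,0],1]
  squeeze: 40

```text
clock: 4.35
tcp_pos: [0.5996, -0.2174, 0.091]
orientation: [0.002, 0.058, 0.998, -0.001]
wrist_force: [0.3, -0.4, 0.4]
finger_gap: 0.0322
grip_force: 0.0
```

Request:
move_arm:
  targets:
    - [[0,0,0],[0,0,0],1]
    - [[0,0,0],[0,0,0],1]
    - [[0,0,0],[0,0,0],1]

```text
clock: 4.72
tcp_pos: [0.5999, -0.2156, 0.0899]
orientation: [0.002, 0.057, 0.998, 0.001]
wrist_force: [3.2, 3.7, 2.9]
finger_gap: 0.0116
grip_force: 39.0
```

```bash
python3 - <<'E'
from h import *
s=env.get_state();M=T(s);print(M,s['joint_pos'],s['ft_torque'],s['wrist_force'])
E
```

```text
[[-0.99350515  0.11370204  0.00440023  0.59987827]
 [ 0.11371033  0.99351252  0.00168188 -0.21560931]
 [-0.00418045  0.00217131 -0.9999889   0.08988679]
 [ 0.          0.          0.          1.        ]] [-0.47253738  0.50053136 -0.025455    1.04165741  0.00350033 -0.35857858] [ 1.02756327 -0.58383219  0.01870853] [3.22895354 3.65073253 2.93060783]
```

Request:
move_arm:
  targets:
    - [[0,0,0.5],[0,0,0.8],1]
    - [[0,0,1],[0,0,1.6],1]
    - [[0,0,1],[0,0,2.4],1]

```text
clock: 5.1
tcp_pos: [0.5993, -0.2168, 0.0887]
orientation: [0.002, 0.266, 0.964, 0.0]
wrist_force: [0.8, -1.2, 0.2]
finger_gap: 0.0115
grip_force: 38.8
```

```bash
cat > st.py <<'E'
from h import *
np.set_printoptions(precision=4,suppress=True)
s=env.get_state();M=T(s);print(s['tcp_pos'],'yang',np.degrees(np.arctan2(M[1,1],M[0,1])),'F tool',s['wrist_force']@M[:3,:3],'T',s['ft_torque'],'\nj',s['joint_pos'],'gap',s['finger_gap'],s['clock'])
E
python3 st.py
```

```text
[ 0.5993 -0.2168  0.0887] yang 59.170064170140535 F tool [-1.3022 -0.6771 -0.1701] T [-0.0201 -0.3168  0.108 ] 
j [-0.4733  0.5014 -0.027   1.0392  0.0007  0.0648] gap 0.011501816888258428 5.1
```

Request:
move_arm:
  targets:
    - [[0,0,0.5],[0,0,0.8],1]
    - [[0,0,1],[0,0,1.6],1]
    - [[0,0,1.5],[0,0,2.4],1]
    - [[0,0,1.5],[0,0,3.0],1]

```text
clock: 5.6
tcp_pos: [0.598, -0.2178, 0.0871]
orientation: [0.001, 0.506, 0.862, -0.001]
wrist_force: [-3.0, -2.6, 2.5]
finger_gap: 0.0116
grip_force: 39.1
```

```bash
python3 st.py
```

```text
[ 0.598  -0.2178  0.0871] yang 29.158016954321027 F tool [-0.8051 -3.8577 -2.4536] T [-0.5508  0.6114  0.1176] 
j [-0.4744  0.5024 -0.0296  1.0372 -0.002   0.5875] gap 0.011645095307624937 5.6
```

Turned 54° so far, torque still at running friction. Continue in small steps until the torque rises.

Request:
move_arm:
  targets:
    - [[0,0,0.5],[0,0,0.5],1]
    - [[0,0,0.5],[0,0,0.9],1]
    - [[0,0,0.5],[0,0,0.9],1]

```text
clock: 5.98
tcp_pos: [0.5975, -0.2179, 0.0865]
orientation: [0.001, 0.571, 0.821, -0.001]
wrist_force: [-4.2, -3.5, 6.0]
finger_gap: 0.0112
grip_force: 39.5
```

```bash
python3 st.py
```

```text
[ 0.5975 -0.2179  0.0865] yang 20.379810024834654 F tool [-1.8808 -5.1671 -5.9829] T [-0.7347  1.0509 -0.0472] 
j [-0.4747  0.5028 -0.0306  1.0365 -0.0025  0.7404] gap 0.011161052862534666 5.975
```

Request:
move_arm:
  targets:
    - [[0,0,0.3],[0,0,0.4],1]
    - [[0,0,0.3],[0,0,0.4],1]

```text
clock: 6.22
tcp_pos: [0.5974, -0.218, 0.0863]
orientation: [0.001, 0.599, 0.801, -0.001]
wrist_force: [-4.4, -3.9, 6.3]
finger_gap: 0.0113
grip_force: 39.6
```

```bash
python3 st.py
```

```text
[ 0.5974 -0.218   0.0863] yang 16.389250467147647 F tool [-2.5231 -5.3678 -6.2792] T [-0.7335  1.1447 -0.0251] 
j [-0.4747  0.5029 -0.0311  1.0363 -0.0028  0.81  ] gap 0.011287354829981344 6.225
```

Request:
move_arm:
  targets:
    - [[0,0,0],[0,0,0.4],1]
    - [[0,0,0],[0,0,0.4],1]

```text
clock: 6.48
tcp_pos: [0.5973, -0.2179, 0.0862]
orientation: [0.0, 0.626, 0.78, -0.001]
wrist_force: [-6.1, -4.4, 6.4]
finger_gap: 0.0117
grip_force: 43.5
```

```bash
python3 st.py
```

```text
[ 0.5973 -0.2179  0.0862] yang 12.471457926527847 F tool [-3.0032 -6.9102 -6.3712] T [-0.8682  1.2331  0.6076] 
j [-0.4746  0.5029 -0.0311  1.0364 -0.0031  0.8785] gap 0.011653750759959336 6.475
```

Request:
move_arm:
  targets:
    - [[0,0,0],[0,0,0.4],1]
    - [[0,0,0],[0,0,0.4],1]

```text
clock: 6.72
tcp_pos: [0.5972, -0.218, 0.0862]
orientation: [0.001, 0.652, 0.758, -0.002]
wrist_force: [-6.4, -5.3, 6.2]
finger_gap: 0.0117
grip_force: 61.8
```

```bash
python3 st.py
```

```text
[ 0.5972 -0.218   0.0862] yang 8.557779577789578 F tool [-4.3163 -7.1278 -6.1386] T [-0.8903  1.3963  1.32  ] 
j [-0.4745  0.5029 -0.0312  1.0365 -0.0034  0.9469] gap 0.011676456837512448 6.725
```

Request:
move_arm:
  targets:
    - [[0,0,0],[0,0,-0.4],1]
    - [[0,0,0],[0,0,-0.5],1]
    - [[0,0,0],[0,0,-0.5],-1]
    - [[0,0,0],[0,0,-0.5],-1]
    - [[0,0,0],[0,0,-0.5],-1]

```text
clock: 7.35
tcp_pos: [0.5982, -0.2164, 0.0848]
orientation: [-0.0, 0.62, 0.785, 0.0]
wrist_force: [-0.4, 0.1, 0.4]
finger_gap: 0.0653
grip_force: 0.0
```

Request:
move_arm:
  targets:
    - [[0,0,0],[0,0,0],-1]
    - [[0,0,-40],[0,0,0],-1]
    - [[0,0,-85],[0,0,0],-1]
    - [[0,0,-125],[0,0,0],-1]
    - [[0,0,-125],[0,0,0],-1]

```text
clock: 7.98
tcp_pos: [0.6001, -0.2176, 0.2142]
orientation: [0.004, 0.62, 0.785, 0.001]
wrist_force: [0.7, -1.0, -0.1]
finger_gap: 0.0854
grip_force: 0.0
```

```bash
python3 st.py; python3 fit.py -164; python3 - <<'E'
from h import *
p=env.read_camera('wrist');q=env.read_camera('side')
cv2.imwrite('pics/d.png',np.hstack([p['pixels'][100:400,80:480],cv2.resize(q['pixels'][210:300,260:380],(400,300))])[:,:,::-1])
for t in('red_pivot','bust','table_a'):
    print(t,[(np.round(d['centre'],4),round(d['confidence'],2)) for d in env.landmark_of(t,p)][:3])
E
```

```text
[ 0.6001 -0.2176  0.2142] yang 13.41032674088063 F tool [-1.141   0.4193  0.1417] T [-0.0222  0.0123  0.0353] 
j [-0.4736  0.4371  0.1857  1.3118  0.0003  0.8632] gap 0.08540686389159279 7.975
wrist 0.93 935 750 (268, 177, 18, 52)
side 0.87 395 324 (310, 247, 15, 37)
scene 0.64 309 185 (190, 150, 14, 27)
x,y,phi deg,tilt [ 0.597  -0.2123] -163.5 0.023 [np.float64(0.13372986700527967), np.float64(0.2362545353056098), np.float64(0.17644619531411987)]
red_pivot [(array([ 0.5992, -0.216 ,  0.0637]), 0.82)]
bust []
table_a []
```

View pics/d.png

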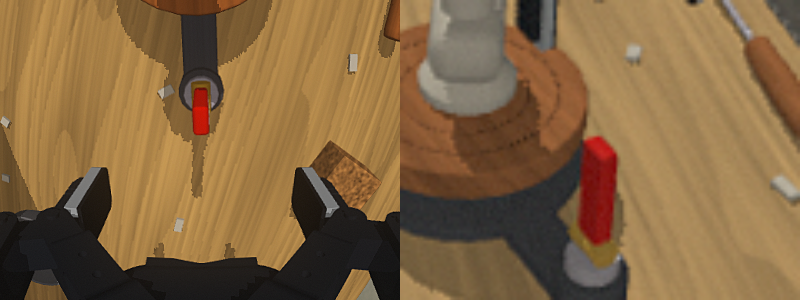

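Request:
move_arm:
  targets:
    - [[0,48,0],[0,0,0],1]
    - [[0,48,0],[0,0,0],1]
    - [[0,48,0],[0,0,0],1]
    - [[0,48,0],[0,0,0],1]
    - [[0,48,0],[0,0,0],1]
  squeeze: 20

```text
clock: 9.15
tcp_pos: [0.6442, -0.2058, 0.2105]
orientation: [0.0, 0.62, 0.785, 0.0]
wrist_force: [-0.8, -0.0, -0.7]
finger_gap: -0.0001
grip_force: 0.0
```

Request:
move_arm:
  targets:
    - [[0,0,0],[0,0,0],1]
    - [[0,0,50],[0,0,0],1]
    - [[0,0,102],[0,0,0],1]
    - [[0,0,102],[0,0,0],1]
    - [[0,0,102],[0,0,0],1]

```text
clock: 9.78
tcp_pos: [0.6456, -0.206, 0.11]
orientation: [0.001, 0.62, 0.785, 0.0]
wrist_force: [1.1, -0.6, 0.5]
finger_gap: -0.0001
grip_force: 0.0
```

```bash
python3 st.py;  python3 - <<'E'
from h import *
p=env.read_camera('wrist');q=env.read_camera('side')
cv2.imwrite('pics/e.png',np.hstack([p['pixels'][100:400,80:480],cv2.resize(q['pixels'][180:300,240:400],(400,300))])[:,:,::-1])
s=env.get_state();M=T(s);print((np.array([.598,-.215,.057])-M[:3,3])@M[:3,:3]*1000)
E
```

```text
[ 0.6456 -0.206   0.11  ] yang 13.392691930375365 F tool [-0.7973  0.9285 -0.5418] T [-0.0416 -0.005  -0.0075] 
j [-0.4273  0.5632  0.1312  1.1367  0.0001  0.9098] gap -0.0001004843995884169 9.775
[  3.0706885  -49.50124886  54.0494751 ]
```

View pics/e.png

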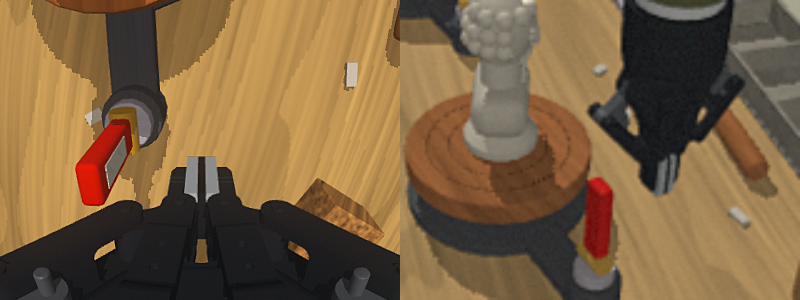

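Request:
move_arm:
  targets:
    - [[3,-26,1],[0,0,0],1]
    - [[3,-36,1],[0,0,0],1]
    - [[3,-46,2],[0,0,0],1]
    - [[3,-56,5],[0,0,0],1]
    - [[3,-68,12],[0,0,0],1]

```text
clock: 10.5
tcp_pos: [0.5782, -0.2189, 0.0965]
orientation: [0.001, 0.62, 0.785, 0.0]
wrist_force: [0.6, -0.2, 1.7]
finger_gap: 0.0002
grip_force: 0.9
```

```bash
python3 st.py
```

```text
[ 0.5782 -0.2189  0.0965] yang 13.406011425255468 F tool [-0.306   0.58   -1.7439] T [-0.1343 -0.2253 -0.0071] 
j [-0.4917  0.4622 -0.0705  1.0361  0.      0.8451] gap 0.0001696070436093764 10.5
```

Request:
move_arm:
  targets:
    - [[0,-5,5],[0,0,0],1]
    - [[0,-10,10],[0,0,0],1]
    - [[0,-14,16],[0,0,0],1]
    - [[0,-16,22],[0,0,0],1]
    - [[0,-16,22],[0,0,0],1]

```text
clock: 11.12
tcp_pos: [0.5617, -0.2217, 0.073]
orientation: [-0.001, 0.62, 0.785, 0.0]
wrist_force: [-0.3, 0.8, 0.0]
finger_gap: -0.0
grip_force: 0.0
```

```bash
python3 st.py;  python3 - <<'E'
from h import *
p=env.read_camera('wrist');q=env.read_camera('side')
cv2.imwrite('pics/f.png',np.hstack([p['pixels'][100:400,80:480],cv2.resize(q['pixels'][180:300,240:400],(400,300))])[:,:,::-1])
E
```

```text
[ 0.5617 -0.2217  0.073 ] yang 13.394903663251542 F tool [ 0.8494 -0.0728 -0.005 ] T [-0.0204  0.039   0.0787] 
j [-0.5089  0.4585 -0.139   0.9749  0.0003  0.8281] gap -2.8771850350444688e-05 11.125
```

View pics/f.png

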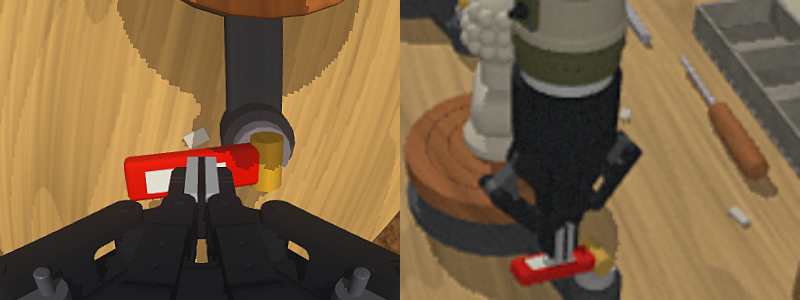

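Request:
move_arm:
  targets:
    - [[0,-4,6],[0,0,0],1]
    - [[0,-4,10],[0,0,0],1]
    - [[0,-4,12],[0,0,0],1]
    - [[0,-4,12],[0,0,0],1]

```text
clock: 11.72
tcp_pos: [0.558, -0.2232, 0.0625]
orientation: [-0.0, 0.62, 0.785, -0.0]
wrist_force: [-3.3, 0.2, 5.8]
finger_gap: 0.0002
grip_force: 2.8
```

```bash
python3 st.py
```

```text
[ 0.558  -0.2232  0.0625] yang 13.38484965136879 F tool [ 0.9505 -3.1546 -5.7778] T [-0.0812  0.4681 -0.0005] 
j [-0.5137  0.4617 -0.1624  0.9469 -0.0006  0.8235] gap 0.00021354745425372352 11.725
```

Near the stop; press 2 mm more to confirm the force climbs, then lift off and look.

Request:
move_arm:
  targets:
    - [[0,0,2],[0,0,0],1]
    - [[0,0,3],[0,0,0],1]
    - [[0,0,3],[0,0,0],1]

```text
clock: 12.1
tcp_pos: [0.5579, -0.2234, 0.0615]
orientation: [0.001, 0.62, 0.785, -0.001]
wrist_force: [-6.8, 0.7, 17.0]
finger_gap: -0.0004
grip_force: 8.8
```

Request:
move_arm:
  targets:
    - [[0,0,-10],[0,0,0],1]
    - [[0,0,-60],[0,0,0],1]
    - [[0,0,-110],[0,0,0],1]
    - [[0,0,-150],[0,0,0],1]
    - [[0,0,-150],[0,0,0],1]

```text
clock: 12.72
tcp_pos: [0.5604, -0.2239, 0.2129]
orientation: [0.003, 0.62, 0.785, 0.001]
wrist_force: [-0.2, -0.3, 0.2]
finger_gap: 0.0001
grip_force: 0.0
```

```bash
python3 st.py;  python3 - <<'E'
from h import *
p=env.read_camera('wrist');q=env.read_camera('side');r=env.read_camera('scene')
for c in(q,r):
  for t in('red_pivot','bust','blue_tip'):
    print(t,[(np.round(d['centre'],4),round(d['confidence'],2)) for d in env.landmark_of(t,c)][:2])
cv2.imwrite('pics/g.png',np.hstack([p['pixels'][50:350,80:480],cv2.resize(q['pixels'][180:300,240:400],(400,300),interpolation=cv2.INTER_CUBIC)])[:,:,::-1])
E
```

```text
[ 0.5604 -0.2239  0.2129] yang 13.407234384757615 F tool [-0.2711 -0.2314 -0.1839] T [-0.044   0.0175 -0.0544] 
j [-0.5133  0.3682  0.0794  1.275   0.0003  0.8235] gap 7.912453155435843e-05 12.725
red_pivot [(array([ 0.5942, -0.2148,  0.0592]), 0.85)]
bust [(array([ 0.5568, -0.0513,  0.0576]), 0.69)]
blue_tip [(array([0.5835, 0.1899, 0.1347]), 0.45)]
red_pivot [(array([ 0.5978, -0.2151,  0.0603]), 0.58)]
bust [(array([ 0.5576, -0.0535,  0.0605]), 0.76)]
blue_tip [(array([0.5832, 0.1896, 0.1369]), 0.7)]
```

View pics/g.png

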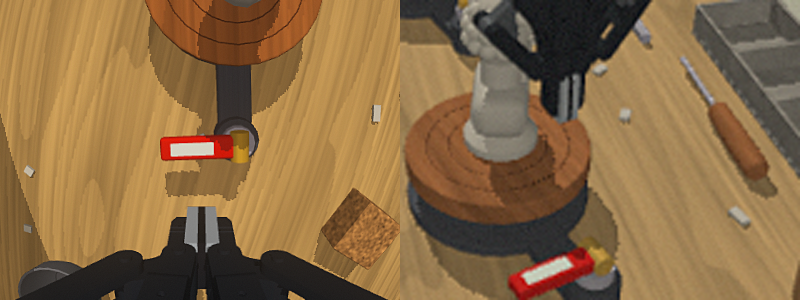

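The lever lies flat, square to the arm, and force climbed to 17 N at its stop; the bust and the blue lever are where they were.

```bash
python3 -c "
from h import *
print(env.hand_in())"
```

```text
the job is handed in; nothing more can be done
None
```

I screwed the red bolt in clockwise until the torque rose sharply (snug), then folded the red lever flat to its stop. The bust and the blue lever still stand where they were, and the job was handed in at about 13 s; no verdict came back.

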